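# Stand up the drained measuring cylinder and put it in the tray

### The job

The clear measuring cylinder has been left to drain, sloping, with its neck resting in the small metal cradle. Tip it up over the edge of its base so that it stands upright on the bench, and leave it alone until it has come to rest there; then take it and set it down gently, upright, in the white drip tray. Do not let it fall over, and leave the other bottles, dishes and glassware where they are.

Things in the scene. Friction and masses are not known exactly. Their poses are not given: they have to be found in the camera images.
- measuring_cylinder: Clear closed tube, 34 mm outer diameter, with a white hexagonal plastic base (84 mm across flats = its y, 96 mm across corners = its x, 18 mm thick, 26 mm at the collar); 281 mm long, 0.23 to 0.33 kg, centre of mass 70 to 90 mm up. Origin: centre of the underside; z runs to the mouth. Loose; starts with one flat of its base on the bench, mouth 0.22 rad up. Leaned over 25 degrees it topples.
- mouth (a point): Centre of the cylinder's mouth (the free upper end of the tube, 281 mm from the base's underside along its axis; outer radius 17 mm). At the start its height is about 0.102 m, and the space beneath and beyond it is free.
- cradle: Fixed metal cradle: base plate 70 x 100 x 8 mm, post and V-shaped fork reaching 100 mm above the bench. Origin: centre of the base's underside. The tube lies in the V along the cradle's x axis: its mouth points to the cradle's -x, overhanging the V by 96 mm; its base, 185 mm along the tube from the V, is to +x.
- drip_tray: Fixed shallow white plastic tray, 180 x 180 mm outside, rim 16 mm high and 5 mm thick, floor about 5 mm above the bench. Origin: centre of its underside, z up.
- balance: Fixed laboratory balance with a glass draught box, between the cradle and the tray: reaches 150 mm from its origin to either side in x, 130 mm in y, and 185 mm above the bench. Origin on the bench near its middle. Behind it (+x) a strip of bench about 100 mm wide, 170 to 270 mm from its origin, is free for carrying things past.
- brown_bottle: Bystander: brown bottle with black cap, 64 mm diameter, 135 mm tall, origin at the centre of its underside; leave it.
- beaker: Bystander: small clear beaker, 55 mm diameter, 71 mm tall, origin at the centre of its underside; leave it.
- petri_dish: Bystander: two stacked petri dishes, 59 mm diameter, 30 mm high, origin at the centre of its underside; leave it.
- flask: Bystander: conical flask with foil cap, 74 mm diameter, 184 mm tall, origin at the centre of its underside; leave it.

How it is judged:
By the outcome, as a careful person would: the job done as asked, in the order asked, and still so for the second after the job is handed in, with the robot touching nothing.
It also fails if it takes over 72 s, if anything falls off the work surface, if the arm or the gripper's body presses on something with over 40 N, if the wrist force passes 120 N, or if a joint passes its speed limit or range.

### The arm

A 7-joint arm with a two-finger parallel gripper is mounted at the origin on a cart in front of the work surface, level with it; the furniture and walls round the work are solid. World frame = base frame: x ahead of the robot, y to its left, z up, the work surface at z = 0. Lengths are in m, angles in degrees, forces in N, time in s.
With the tool pointing down it reaches from about 0.35 to 0.9 m from the base axis. Payload 7.2 kg.
Tool frame: the origin (TCP) lies on the centre line of the jaws, within the pads' length; the fingertips stand 17 mm ahead of it and the grasp point (between the pads) lies 2 mm behind it; z points along the fingers, y is the line along which they close (so a half turn about z gives the same grasp; the last joint's range is limited). The gripper opens to 85 mm and grips with 20 to 120 N. Pads are 22 mm wide; open, the fingers measure 114 mm over their backs; the gripper's body (76 mm by 85 mm) begins 54 mm behind the grasp point. The pads swing forward as they close: fully open they stand 13 mm farther back than shut.
Start: joints at [-72.72, 23.554, -0.728, 91.456, 0.321, 64.991, -4.71], TCP at [0.226, 0.583, 0.248] pointing down, gripper open.
Joint ranges: [-169.25, 169.25], [-16.82, 113.86], [-84.01, 82.57], [7.8, 145.47], [-59.2, 239.2], [7.22, 106.19], [-163.78, 163.78]. Speed limits (degrees/s): [136.94, 136.94, 172.46, 172.46, 180, 180, 180].

### API

Orientations are given as [roll, pitch, yaw] about the fixed x, y, z axes, in that order (R = Rz(yaw) Ry(pitch) Rx(roll)).
In Python, from plant import arm gives the robot as it stands.
- The arm moves only by the tool arm_command, never from a script. Its argument "moves" is a list of rows, each a list of 3 entries, a list of its own where there are three numbers: the finger opening in m, from 0 to 0.0854, then the shift along the world's x, y, z in m, then the turn, a rotation vector about the world's x, y, z in rad. In form: [[hand, [x, y, z], [rx, ry, rz]], ...]. A call has 1 to 20 rows; each row shifts and turns the commanded pose from where the row before left it; what a row does not reach is not made up. A row lasts 1/12 s, in which the tool goes at most 41.7 mm and 7.16 degrees, less where a joint would pass 70% of its speed; a pose out of reach is approached as far as the arm can. A call with a gripper value outside its range is refused whole. The fingers move at their own pace and stop on an object; "grip_force" is the grip in N (left out, the last holds). Time passes only in rows, so rows that do not move let the fingers close. It gives the time, the measured TCP pose, the force, the opening and the grip force at its end, in the units of the state.
- arm.read_state(): the state, without advancing time (a new reading comes with each control period).
- arm.snapshot(name): name is "side" or "top"; returns a dict with "pixels" (480x640x3 uint8, red, green, blue), "intrinsics" (3x3 intrinsics, pixels), "R" (3x3) and "t" (3): a world point X has camera coordinates R X + t. Camera axes: x right, y down, z forward; pixel columns grow to the right and rows downward; lengths in m; the calibration is good to about 2 mm. A picture is of the moment at which its call begins. There is no depth.
- arm.finish_job(): hands the job in; it is judged then, once.
Trained networks look in a picture, given as the dict that the camera call returned (one of the last four; its "shot" number tells which), for a name from the list of things; names that differ only in an ending like _2 or _b are one class to them, and where a whole thing is asked for, a point or a joint stands for the part that bears it (a point fixed in the world has none). Each returns a list of dicts, best first, with "confidence" (0 to 1); they miss things now and then, are a little off and sometimes report something else, mostly with a low value. They report only what shows in the picture. A call takes as long as a camera call.
- arm.recognise(picture, name): "rect" ([left, top, right, bottom] in pixels, round what is visible of it).
- arm.mark_of(picture, name): "uv" ([column, row] in pixels: a listed point, or the origin of a listed thing).
The state is a dict: "time_s": time; "qpos": joint angles; "dq": joint speeds; "effort": joint torques, N m; "tool_pos": TCP position; "orientation": TCP orientation; "contact_force": force on the tool from outside, world axes, zero at the start; "wrist_torque": the same for the moment, N m; "grip_width": opening from 0.0 (shut) to 1.0 (fully open); "grasp_force": force on a finger pad.
Only numpy, scipy, OpenCV 4.12 (cv2) and the standard library are available. Lean on these libraries where they do the work, as an engineer would, in place of code of your own. Each camera call takes 0.05 s, during which the arm holds its last target. There are 200 camera calls.

## Working session

There is one attempt and no reset: what is moved stays moved. The work goes in short steps, Python scripts to look and compute and a tool call to move; the robot and the scene stay as the last step left them, time stands still between calls to the robot, and variables do not carry over. Pictures are saved under pics/ and viewed, at most 13 in all, crops included, and the job is handed in when it is done.

Besides the shell and the picture viewer there is one more tool, called after "Call:" as name(argument=value, ...) on one line, values as JSON. arm_command: Moves the arm, as the interface text tells. Its arguments: {"type":"object","properties":{"moves":{"type":"array","items":{"type":"array"}},"grip_force":{"type":"number"}},"required":["moves"]}

```bash
mkdir -p pics
cat > h.py <<'E'
import numpy as np, cv2
from plant import arm
def tri(P):
    # P: list of (snap, uv) -> least squares 3D
    A=[];b=[]
    for s,uv in P:
        M=np.array(s["intrinsics"])@np.c_[np.array(s["R"]),np.array(s["t"])]
        for k in (0,1):
            r=uv[k]*M[2]-M[k]; A.append(r[:3]/np.linalg.norm(r[:3])); b.append(-r[3]/np.linalg.norm(r[:3]))
    return np.linalg.lstsq(np.array(A),np.array(b),rcond=None)[0]
def onz(s,uv,z):
    R=np.array(s["R"]);t=np.array(s["t"]);c=-R.T@t
    d=R.T@np.linalg.inv(s["intrinsics"])@[uv[0],uv[1],1]
    return c+d*(z-c[2])/d[2]
def proj(s,X):
    p=np.array(s["intrinsics"])@(np.array(s["R"])@X+np.array(s["t"])); return p[:2]/p[2]
def save(s,n): cv2.imwrite("pics/"+n,s["pixels"][:,:,::-1])
E
python3 - <<'E'
from h import *
np.set_printoptions(precision=3,suppress=True)
S={n:arm.snapshot(n) for n in("side","top")}
for n in S: save(S[n],n+"0.png"); print(n,-np.array(S[n]["R"]).T@np.array(S[n]["t"]))
z={"mouth":.102}
for k in["measuring_cylinder","mouth","cradle","drip_tray","balance","brown_bottle","beaker","petri_dish","flask"]:
    P=[]
    for n in S:
        r=arm.mark_of(S[n],k)
        if r: 
            P.append((S[n],r[0]["uv"])); print(k,n,np.array(r[0]["uv"]),r[0]["confidence"],onz(S[n],r[0]["uv"],z.get(k,0)))
    if len(P)==2: print("   tri",tri(P))
print(arm.read_state())
E
```

```text
side [-0.89  -0.257  1.338]
top [ 0.321 -0.013  1.605]
measuring_cylinder side [270.7 216. ] 0.6 [0.674 0.218 0.   ]
measuring_cylinder top [234.5 210.8] 0.75 [0.64  0.237 0.   ]
   tri [0.636 0.22  0.031]
mouth side [210.8 246.8] 0.68 [0.38  0.319 0.102]
mouth top [191.2 304.7] 0.79 [0.368 0.33  0.102]
   tri [0.369 0.321 0.113]
cradle side [230.7 254.2] 0.57 [0.464 0.294 0.   ]
cradle top [215.4 271. ] 0.87 [0.466 0.288 0.   ]
   tri [ 0.466  0.291 -0.001]
drip_tray side [410.6 270.9] 0.81 [ 0.5   -0.272  0.   ]
drip_tray top [409.6 261.5] 0.75 [ 0.492 -0.265  0.   ]
   tri [ 0.492 -0.268  0.007]
brown_bottle side [450.8 231.8] 0.74 [ 0.711 -0.386  0.   ]
brown_bottle top [453.5 185.7] 0.68 [ 0.713 -0.398  0.   ]
   tri [ 0.712 -0.392  0.002]
beaker side [201.  226.8] 0.7 [0.573 0.431 0.   ]
beaker top [169.1 233.8] 0.9 [0.574 0.423 0.   ]
   tri [0.573 0.427 0.   ]
petri_dish side [453.3 316.7] 0.9 [ 0.337 -0.407  0.   ]
petri_dish top [464.5 317.4] 0.82 [ 0.333 -0.415  0.   ]
   tri [ 0.333 -0.41   0.007]
flask top [197.5 195.4] 0.98 [0.686 0.345 0.   ]
{'time_s': 1.0, 'qpos': array([-72.719,  23.553,  -0.727,  91.454,   0.322,  64.991,  -4.711]), 'dq': array([-0.057,  0.001,  0.09 ,  0.011, -0.   ,  0.015,  0.037]), 'effort': array([ -0.   , -60.045,   0.681, -29.975,   0.014,   0.002,  -0.   ]), 'tool_pos': array([0.226, 0.583, 0.248]), 'orientation': array([179.997,   0.001, 158.811]), 'contact_force': array([ 0.065, -0.242,  0.158]), 'wrist_torque': array([-0.019,  0.03 ,  0.013]), 'grasp_force': 0.0, 'grip_width': 1.0004473520975408}
```

View pics/side0.png

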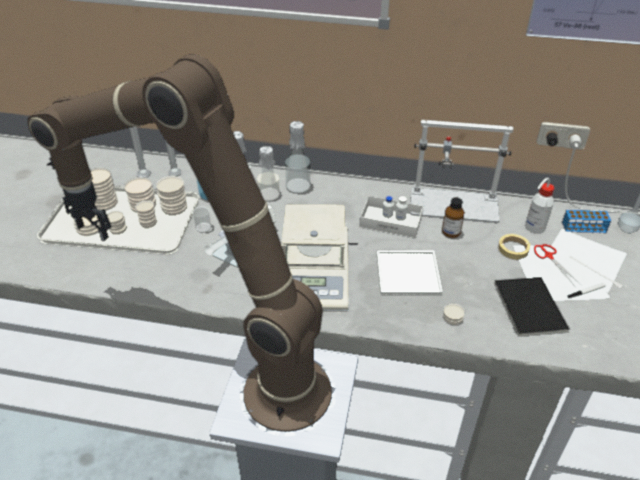

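View pics/top0.png

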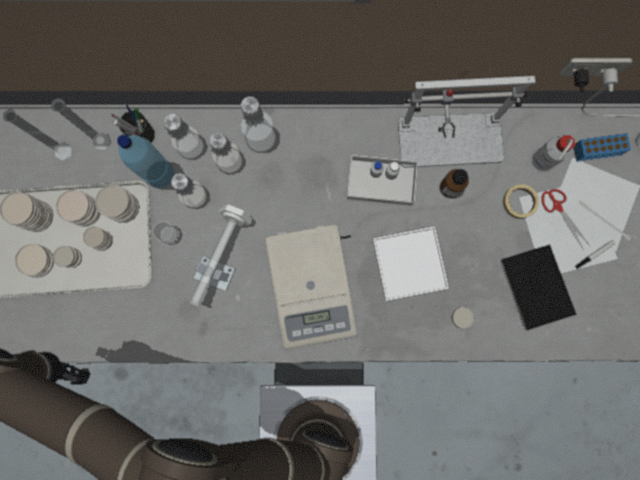

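Top view: tube runs from mouth (~197,303) to base (~236,214), in cradle at (215,271). The balance is at (311,285) and the tray at (410,263). I'll enlarge the cylinder to refine its axis.

Run:
```python
from h import *
np.set_printoptions(precision=3,suppress=True)
s=arm.snapshot("top"); im=s["pixels"][185:325,160:280,::-1].copy()
im=cv2.resize(im,None,fx=4,fy=4,interpolation=cv2.INTER_CUBIC)
M=np.array([.374,.325,.102]); 
for az,col,m in((160,(0,0,255),M),(158,(0,255,0),M)):
    e=np.array([np.cos(np.radians(az)),np.sin(np.radians(az)),0]); a=np.cos(.22)*e+[0,0,np.sin(.22)]
    p=[(proj(s,m-a*l)-[160,185])*4 for l in (0,.281)]
    cv2.line(im,*[tuple(int(v) for v in q) for q in p],col,1)
cv2.imwrite("pics/c.png",im)
```

```text
(no output)
```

View pics/c.png

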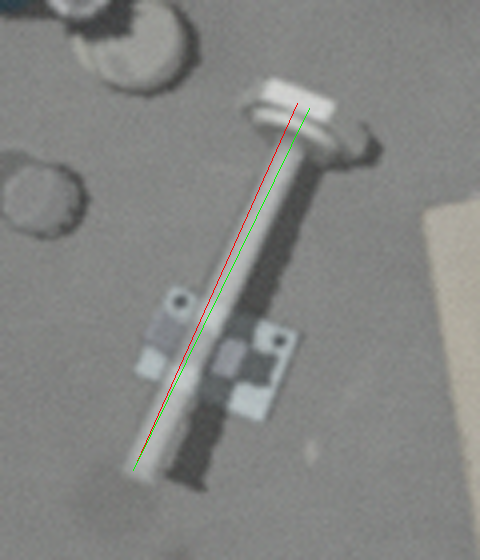

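The tube centre line shows mouth centre at crop (144,474), i.e. pixel (196,303.5). That puts the mouth at about (0.371, 0.318, 0.102) with axis azimuth ≈160°, in agreement with the side view. I'll approach with the tool tilted forward.

Call:
arm_command(moves=[[0.085,[0.017,-0.0275,0],[0,0,0.02]],[0.085,[0.017,-0.0275,0],[0,0,0]],[0.085,[0.017,-0.0275,0],[0,0,0]],[0.085,[0.017,-0.0275,0],[-0.03,-0.082,0]],[0.085,[0.017,-0.0275,0],[-0.03,-0.082,0]],[0.085,[0.017,-0.0275,0],[-0.03,-0.082,0]],[0.085,[0.017,-0.0275,0],[-0.03,-0.082,0]],[0.085,[0.017,-0.0275,0],[-0.03,-0.082,0]],[0.085,[0.017,-0.0275,0],[-0.03,-0.082,0]],[0.085,[0.017,-0.0275,0],[-0.03,-0.082,0]],[0.085,[0,0,0],[0,0,0]],[0.085,[0,0,0],[0,0,0]]], grip_force=25)

```text
time_s: 2.05
tool_pos: [0.3956, 0.3068, 0.248]
orientation: [-179.9, 35.0, 160.0]
contact_force: [0.8, -0.1, 0.5]
grip_width: 0.998
grasp_force: 0.0
```

```bash
cat > st.py <<'E'
from h import *
from scipy.spatial.transform import Rotation as Ro
np.set_printoptions(precision=3,suppress=True)
s=arm.read_state(); R=Ro.from_euler("xyz",s["orientation"],degrees=True).as_matrix()
print(s["time_s"],s["tool_pos"],s["qpos"],"z",R[:,2],"y",R[:,1],s["contact_force"],s["grip_width"],s["grasp_force"])
E
python3 st.py
```

```text
2.05 [0.396 0.307 0.248] [-73.843   8.494   8.316 121.648  42.293  55.451 -22.102] z [ 0.538 -0.198 -0.819] y [ 0.343  0.939 -0.001] [ 0.799 -0.133  0.467] 0.9979882221319407 0.0
```

Call:
arm_command(moves=[[0.085,[0.001,0,-0.025],[0,0,0]],[0.085,[0.001,0,-0.025],[0,0,0]],[0.085,[0.001,0,-0.025],[0,0,0]],[0.085,[0,0,-0.025],[0,0,0]],[0.085,[0,0,-0.025],[0,0,0]],[0.085,[0,0,-0.015],[0,0,0]],[0.085,[0,0,-0.013],[0,0,0]],[0.085,[0,0,0],[0,0,0]]])

```text
time_s: 2.72
tool_pos: [0.3983, 0.3084, 0.0932]
orientation: [-179.8, 34.9, 160.1]
contact_force: [0.2, 0.4, -0.2]
grip_width: 0.997
grasp_force: 0.0
```

```bash
python3 st.py
python3 - <<'E'
from h import *
a=[]
s=arm.snapshot("top"); c=lambda s,x,y:cv2.resize(s["pixels"][y:y+100,x:x+80,::-1],None,fx=5,fy=5,interpolation=cv2.INTER_CUBIC)
t=arm.snapshot("side")
cv2.imwrite("pics/d.png",np.hstack([c(s,160,240),c(t,170,200)]))
E
```

```text
2.7167 [0.398 0.308 0.093] [-74.983  25.031  10.854 128.545  55.378  37.75  -43.238] z [ 0.537 -0.198 -0.82 ] y [ 0.342  0.94  -0.003] [ 0.195  0.404 -0.184] 0.9966981097030568 0.0
```

View pics/d.png

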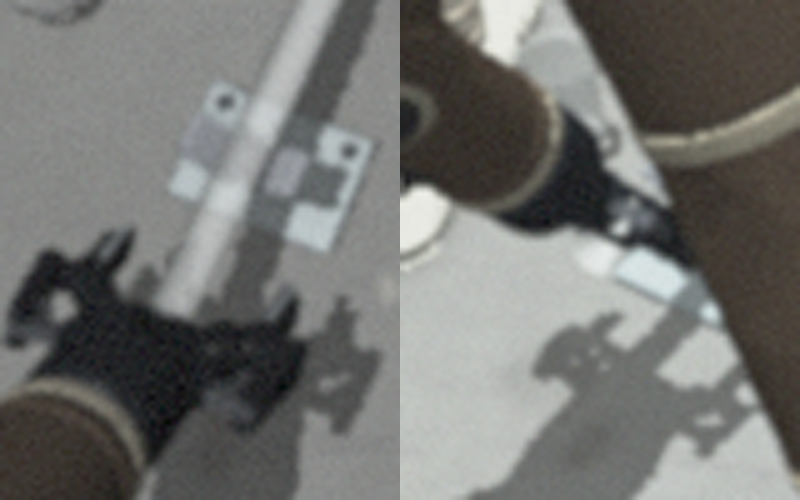

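The crop shows the fingers astride the tube (tips at about (130,240) and (290,300) in the crop, tube centre about 10 crop pixels left of their middle). I'll shift 3 mm left and close.

Call:
arm_command(moves=[[0.085,[0.001,0.003,0],[0,0,0]],[0.06,[0,0,0],[0,0,0]],[0.05,[0,0,0],[0,0,0]],[0.044,[0,0,0],[0,0,0]],[0.04,[0,0,0],[0,0,0]],[0.036,[0,0,0],[0,0,0]],[0.032,[0,0,0],[0,0,0]],[0.028,[0,0,0],[0,0,0]],[0.028,[0,0,0],[0,0,0]],[0.028,[0,0,0],[0,0,0]]], grip_force=25)

```text
time_s: 3.65
tool_pos: [0.4001, 0.3124, 0.0957]
orientation: [179.9, 35.0, 160.0]
contact_force: [1.3, 6.1, 3.8]
grip_width: 0.375
grasp_force: 24.9
```

```bash
python3 st.py
```

```text
3.65 [0.4   0.312 0.096] [-74.945  24.927  10.789 128.108  55.208  37.947 -42.923] z [ 0.54  -0.194 -0.819] y [0.341 0.94  0.002] [1.35  6.123 3.834] 0.3752098647283997 24.893003130800935
```

Run:
```python
import numpy as np
e=np.array([-.94,.342]);r=.2542
A=np.radians(np.arange(22.1,99.6,3.096)); print(len(A)-1)
for i in range(len(A)-1):
    du=r*(np.cos(A[i+1])-np.cos(A[i])); dz=r*(np.sin(A[i+1])-np.sin(A[i])); print([round(float(v),4) for v in(*(du*e),dz)])
print(np.radians(3.096)*np.array([.342,.94]))
```

```text
25
[0.0052, -0.0019, 0.0126]
[0.0058, -0.0021, 0.0123]
[0.0064, -0.0023, 0.0119]
[0.007, -0.0026, 0.0115]
[0.0076, -0.0028, 0.0111]
[0.0081, -0.003, 0.0107]
[0.0087, -0.0032, 0.0102]
[0.0092, -0.0033, 0.0097]
[0.0097, -0.0035, 0.0091]
[0.0101, -0.0037, 0.0085]
[0.0105, -0.0038, 0.008]
[0.0109, -0.004, 0.0073]
[0.0113, -0.0041, 0.0067]
[0.0116, -0.0042, 0.006]
[0.0119, -0.0043, 0.0054]
[0.0121, -0.0044, 0.0047]
[0.0124, -0.0045, 0.004]
[0.0125, -0.0046, 0.0033]
[0.0127, -0.0046, 0.0025]
[0.0128, -0.0047, 0.0018]
[0.0129, -0.0047, 0.0011]
[0.0129, -0.0047, 0.0003]
[0.0129, -0.0047, -0.0004]
[0.0129, -0.0047, -0.0012]
[0.0128, -0.0047, -0.0019]
[0.0184801  0.05079327]
```

First ten steps (31°), then check.

Call:
arm_command(moves=[[0.028,[0,0.001,0],[0,0,0]],[0.028,[0.0052,-0.0019,0.0126],[0.0185,0.0508,0]],[0.028,[0.0058,-0.0021,0.0123],[0.0185,0.0508,0]],[0.028,[0.0064,-0.0023,0.0119],[0.0185,0.0508,0]],[0.028,[0.007,-0.0026,0.0115],[0.0185,0.0508,0]],[0.028,[0.0076,-0.0028,0.0111],[0.0185,0.0508,0]],[0.028,[0.0081,-0.003,0.0107],[0.0185,0.0508,0]],[0.028,[0.0087,-0.0032,0.0102],[0.0185,0.0508,0]],[0.028,[0.0092,-0.0033,0.0097],[0.0185,0.0508,0]],[0.028,[0.0097,-0.0035,0.0091],[0.0185,0.0508,0]],[0.028,[0.0101,-0.0037,0.0085],[0.0185,0.0508,0]],[0.028,[0,0,0],[0,0,0]],[0.028,[0,0,0],[0,0,0]]])

```text
time_s: 4.73
tool_pos: [0.4784, 0.282, 0.2028]
orientation: [-179.9, 4.0, 159.7]
contact_force: [0.2, 0.4, -0.9]
grip_width: 0.372
grasp_force: 25.6
```

```bash
python3 st.py
python3 - <<'E'
from h import *
s=arm.snapshot("top"); c=lambda s,x,y:cv2.resize(s["pixels"][y:y+125,x:x+100,::-1],None,fx=4,fy=4,interpolation=cv2.INTER_CUBIC)
t=arm.snapshot("side")
cv2.imwrite("pics/e.png",np.hstack([c(s,180,180),c(t,200,150)]))
E
```

```text
4.7333 [0.478 0.282 0.203] [-37.217  18.111  -0.422 106.288   4.383  53.619  29.59 ] z [ 0.065 -0.025 -0.998] y [ 0.346  0.938 -0.001] [ 0.22   0.37  -0.896] 0.37173714621273624 25.560783135955774
```

View pics/e.png

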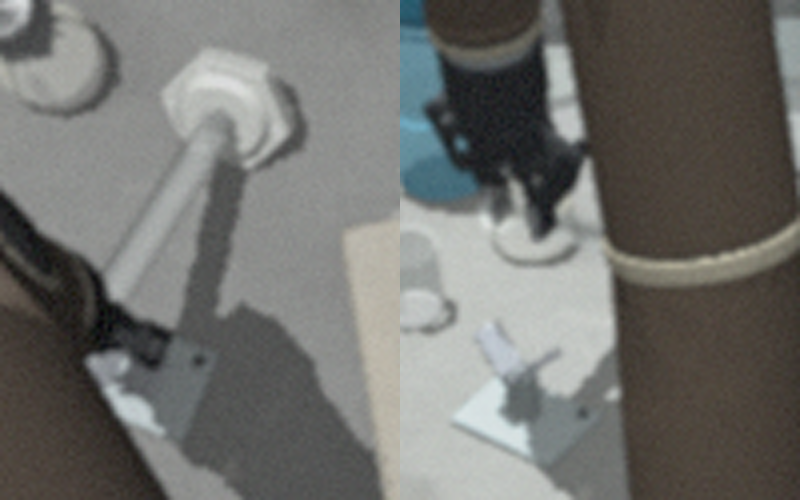

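The base edge stayed on the bench and the cylinder is leaning about 43° up. I'll continue.

Call:
arm_command(moves=[[0.028,[0.0105,-0.0038,0.008],[0.0185,0.0508,0]],[0.028,[0.0109,-0.004,0.0073],[0.0185,0.0508,0]],[0.028,[0.0113,-0.0041,0.0067],[0.0185,0.0508,0]],[0.028,[0.0116,-0.0042,0.006],[0.0185,0.0508,0]],[0.028,[0.0119,-0.0043,0.0054],[0.0185,0.0508,0]],[0.028,[0.0121,-0.0044,0.0047],[0.0185,0.0508,0]],[0.028,[0.0124,-0.0045,0.004],[0.0185,0.0508,0]],[0.028,[0.0125,-0.0046,0.0033],[0.0185,0.0508,0]],[0.028,[0,0,0],[0,0,0]],[0.028,[0,0,0],[0,0,0]]])

```text
time_s: 5.67
tool_pos: [0.5706, 0.2497, 0.2489]
orientation: [-179.9, -20.9, 159.9]
contact_force: [-2.1, 0.2, 9.8]
grip_width: 0.373
grasp_force: 24.7
```

```bash
python3 st.py
```

```text
5.6667 [0.571 0.25  0.249] [-20.164  33.29   -1.23   78.69  -12.972  84.197  51.82 ] z [-0.336  0.121 -0.934] y [ 0.343  0.939 -0.001] [-2.087  0.227  9.775] 0.37269355152436967 24.738891444867477
```

Call:
arm_command(moves=[[0.028,[0.0127,-0.0046,0.0032],[0.0185,0.0508,0]],[0.028,[0.0128,-0.0047,0.0025],[0.0185,0.0508,0]],[0.028,[0.0129,-0.0047,0.0018],[0.0185,0.0508,0]],[0.028,[0.0129,-0.0047,0.0003],[0.0185,0.0508,0]],[0.028,[0.0065,-0.0023,0],[0,0,0]],[0.028,[0.0065,-0.0023,0],[0,0,0]],[0.028,[0,0,0],[0,0,0]],[0.028,[0,0,0],[0,0,0]]])

```text
time_s: 6.33
tool_pos: [0.6344, 0.2264, 0.2548]
orientation: [-179.8, -33.2, 159.9]
contact_force: [-0.3, 0.7, -1.5]
grip_width: 0.374
grasp_force: 25.6
```

```bash
python3 st.py
python3 - <<'E'
from h import *
s=arm.snapshot("top"); c=lambda s,x,y:cv2.resize(s["pixels"][y:y+125,x:x+100,::-1],None,fx=4,fy=4,interpolation=cv2.INTER_CUBIC)
t=arm.snapshot("side")
cv2.imwrite("pics/f.png",np.hstack([c(s,190,150),c(t,220,130)]))
E
```

```text
6.3333 [0.634 0.226 0.255] [-14.18   46.22   -1.55   59.023 -17.723 102.211  54.941] z [-0.515  0.185 -0.837] y [ 0.342  0.94  -0.003] [-0.284  0.666 -1.511] 0.374087678297165 25.568509072763845
```

View pics/f.png

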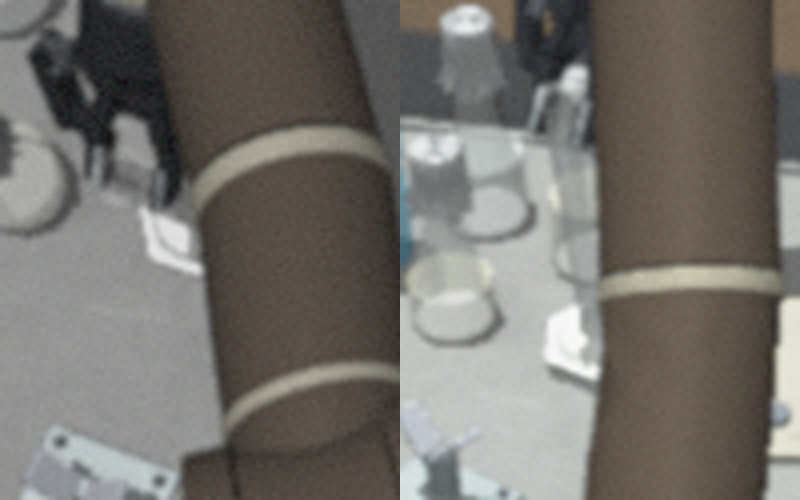

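Nearly upright (about 6° left). I'll finish with slip in the pads, then open gently.

Call:
arm_command(moves=[[0.028,[0.005,-0.0018,-0.0005],[0,0,0]],[0.028,[0.005,-0.0018,-0.0005],[0,0,0]],[0.028,[0.005,-0.0018,-0.001],[0,0,0]],[0.028,[0.005,-0.0018,-0.001],[0,0,0]],[0.028,[0.004,-0.0015,-0.001],[0,0,0]],[0.028,[0,0,0],[0,0,0]],[0.028,[0,0,0],[0,0,0]],[0.028,[0,0,0],[0,0,0]]], grip_force=20)

```text
time_s: 7.1
tool_pos: [0.6599, 0.2176, 0.2536]
orientation: [179.9, -33.1, 160.0]
contact_force: [0.6, 0.7, 6.5]
grip_width: 0.374
grasp_force: 25.8
```

```bash
python3 st.py
```

```text
7.1 [0.66  0.218 0.254] [-12.969  49.023  -2.03   53.809 -17.185 104.563  55.072] z [-0.513  0.188 -0.838] y [0.342 0.94  0.001] [0.636 0.734 6.458] 0.37385473436915456 25.826735474547604
```

Call:
arm_command(moves=[[0.034,[0,0,0],[0,0,0]],[0.036,[0,0,0],[0,0,0]],[0.038,[0,0,0],[0,0,0]],[0.04,[0,0,0],[0,0,0]],[0.045,[0,0,0],[0,0,0]],[0.055,[0,0,0],[0,0,0]],[0.07,[0,0,0],[0,0,0]],[0.085,[0,0,0],[0,0,0]],[0.085,[0,0,0],[0,0,0]],[0.085,[0,0,0],[0,0,0]]])

```text
time_s: 7.93
tool_pos: [0.6592, 0.2175, 0.2521]
orientation: [-179.9, -33.1, 160.0]
contact_force: [0.5, 0.5, -0.3]
grip_width: 0.993
grasp_force: 0.0
```

```bash
python3 st.py
```

```text
7.9333 [0.659 0.217 0.252] [-13.007  49.046  -2.003  53.971 -17.138 104.48   55.07 ] z [-0.514  0.186 -0.837] y [ 0.342  0.94  -0.001] [ 0.464  0.543 -0.309] 0.9934647133812898 0.0
```

Call:
arm_command(moves=[[0.085,[0.003,-0.001,0.01],[0,0,0]],[0.085,[0.005,-0.002,0.015],[0,0,0]],[0.085,[0,0,0.025],[0,0,0]],[0.085,[0,0,0.025],[-0.014,-0.038,0]],[0.085,[0,0,0.025],[-0.014,-0.038,0]],[0.085,[0,0,0.025],[-0.028,-0.078,0]],[0.085,[0,0,0.025],[-0.028,-0.078,0]],[0.085,[0,0,0],[-0.028,-0.078,0]],[0.085,[0,0,0],[-0.028,-0.078,0]],[0.085,[0,0,0],[-0.028,-0.078,0]],[0.085,[0,0,0],[-0.028,-0.078,0]],[0.085,[0,0,0],[0,0,0]],[0.085,[0,0,0],[0,0,0]]])

```text
time_s: 9.02
tool_pos: [0.652, 0.2166, 0.3858]
orientation: [179.4, 0.6, 160.1]
contact_force: [-1.6, -0.4, 0.5]
grip_width: 0.994
grasp_force: 0.0
```

```bash
python3 st.py
python3 - <<'E'
from h import *
s=arm.snapshot("top"); c=lambda s,x,y:cv2.resize(s["pixels"][y:y+125,x:x+100,::-1],None,fx=4,fy=4,interpolation=cv2.INTER_CUBIC)
t=arm.snapshot("side")
cv2.imwrite("pics/g.png",np.hstack([c(s,190,150),c(t,220,130)]))
for n,p in(("top",s),("side",t)):
  for k,z in(("mouth",.281),("measuring_cylinder",0)):
    r=arm.mark_of(p,k)
    if r: print(n,k,np.array(r[0]["uv"]),r[0]["confidence"],onz(p,r[0]["uv"],z))
E
```

```text
9.0167 [0.652 0.217 0.386] [-12.251  26.577 -16.38   69.425   7.266  84.104  42.475] z [ 0.013  0.007 -1.   ] y [0.34  0.94  0.011] [-1.553 -0.396  0.459] 0.993673050693994 0.0
top measuring_cylinder [243.  198.4] 0.6 [0.67673397 0.2130762  0.        ]
side mouth [266.3 145.3] 0.58 [0.67704652 0.21826958 0.281     ]
side measuring_cylinder [272.1 215.6] 0.9 [0.67656722 0.21357367 0.        ]
```

View pics/g.png

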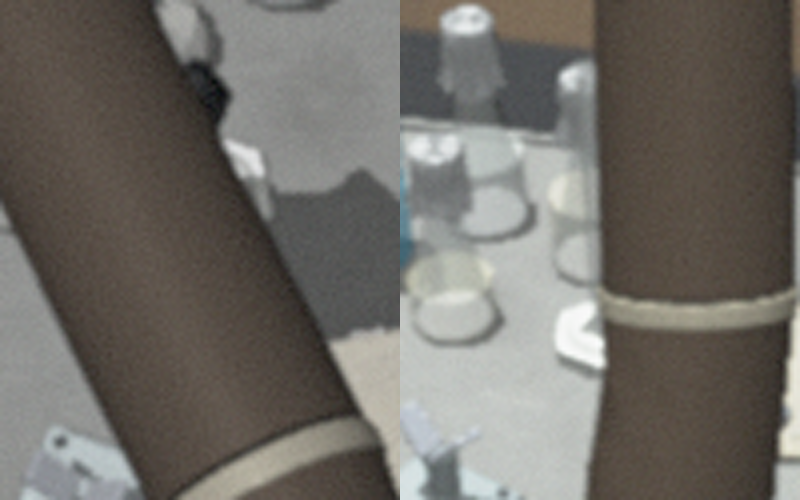

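Cylinder standing upright, partly hidden by the arm. I'll swing the arm aside to let it settle and get a clear look.

Call:
arm_command(moves=[[0.085,[0,-0.03,0.01],[0,0,0]],[0.085,[0,-0.04,0],[0,0,0]],[0.085,[0,-0.04,0],[0,0,0]],[0.085,[0,-0.04,0],[0,0,0]],[0.085,[0,-0.04,0],[0,0,0]],[0.085,[0,-0.04,0],[0,0,0]],[0.085,[0,-0.04,0],[0,0,0]],[0.085,[0,0,0],[0,0,0]],[0.085,[0,0,0],[0,0,0]],[0.085,[0,0,0],[0,0,0]],[0.085,[0,0,0],[0,0,0]],[0.085,[0,0,0],[0,0,0]],[0.085,[0,0,0],[0,0,0]],[0.085,[0,0,0],[0,0,0]]])

```text
time_s: 10.48
tool_pos: [0.6532, -0.053, 0.3944]
orientation: [179.4, 0.6, 160.1]
contact_force: [-0.5, 0.3, -0.7]
grip_width: 0.998
grasp_force: 0.0
```

```bash
python3 st.py
python3 - <<'E'
from h import *
s=arm.snapshot("top"); c=lambda s,x,y:cv2.resize(s["pixels"][y:y+125,x:x+100,::-1],None,fx=4,fy=4,interpolation=cv2.INTER_CUBIC)
t=arm.snapshot("side")
cv2.imwrite("pics/i.png",np.hstack([c(s,190,130),c(t,220,115)]))
for n,p in(("top",s),("side",t)):
  for k,z in(("mouth",.281),("measuring_cylinder",0)):
    r=arm.mark_of(p,k)
    if r: print(n,k,np.array(r[0]["uv"]),r[0]["confidence"],onz(p,r[0]["uv"],z))
  print(arm.recognise(p,"balance")[:1])
E
```

```text
10.4833 [ 0.653 -0.053  0.394] [  8.881  22.631 -12.422  73.842   4.429  83.231  67.03 ] z [ 0.014  0.007 -1.   ] y [0.34  0.94  0.011] [-0.547  0.308 -0.732] 0.9978090337499017 0.0
top mouth [224.1 175.3] 0.89 [0.67120625 0.2196937  0.281     ]
top measuring_cylinder [240.2 196.8] 0.57 [0.68147961 0.22124976 0.        ]
[]
side mouth [267.7 145.2] 0.93 [0.67845281 0.2141593  0.281     ]
side measuring_cylinder [273.6 217.8] 0.56 [0.66619179 0.2056651  0.        ]
[]
```

View pics/i.png

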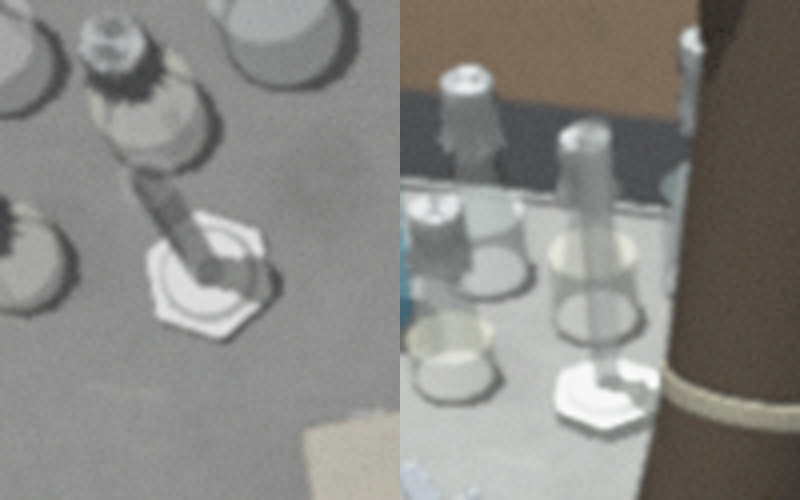

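Cylinder upright and at rest at about (0.673, 0.216), seen in both views. Next I'll regrasp from above.

Call:
arm_command(moves=[[0.085,[0.002,0.029,0],[-0.007,0.014,0]],[0.085,[0.003,0.04,0],[0,0,0]],[0.085,[0.003,0.04,0],[0,0,0]],[0.085,[0.003,0.04,0],[0,0,0]],[0.085,[0.003,0.04,0],[0,0,0]],[0.085,[0.003,0.04,0],[0,0,0]],[0.085,[0.003,0.04,0],[0,0,0]],[0.085,[0,0,0],[0,0,0]],[0.085,[0,0,0],[0,0,0]],[0.085,[0,0,0],[0,0,0]]])

```text
time_s: 11.72
tool_pos: [0.6732, 0.2147, 0.3941]
orientation: [-179.9, -0.0, 160.0]
contact_force: [-0.2, -0.5, 0.3]
grip_width: 0.994
grasp_force: 0.0
```

```bash
python3 st.py
```

```text
11.7167 [0.673 0.215 0.394] [-12.645  29.296 -15.696  64.092   7.664  87.624  43.278] z [-0.001 -0.001 -1.   ] y [ 0.342  0.94  -0.001] [-0.233 -0.495  0.275] 0.9938128547859734 0.0
```

Descend to grip about 35 mm below the mouth.

Call:
arm_command(moves=[[0.085,[0,0.001,-0.025],[0,0,0]],[0.085,[0,0,-0.03],[0,0,0]],[0.085,[0,0,-0.03],[0,0,0]],[0.085,[0,0,-0.025],[0,0,0]],[0.085,[0,0,-0.02],[0,0,0]],[0.085,[0,0,-0.018],[0,0,0]],[0.085,[0,0,0],[0,0,0]],[0.085,[0,0,0],[0,0,0]]])

```text
time_s: 12.38
tool_pos: [0.6733, 0.2137, 0.2462]
orientation: [-179.9, -0.0, 159.9]
contact_force: [0.7, -0.2, 1.0]
grip_width: 0.996
grasp_force: 0.0
```

```bash
python3 st.py
python3 - <<'E'
from h import *
s=arm.snapshot("top"); c=lambda s,x,y:cv2.resize(s["pixels"][y:y+125,x:x+100,::-1],None,fx=4,fy=4,interpolation=cv2.INTER_CUBIC)
t=arm.snapshot("side")
cv2.imwrite("pics/j.png",np.hstack([c(s,190,130),c(t,220,115)]))
E
```

```text
12.3833 [0.673 0.214 0.246] [-11.763  32.817 -15.745  77.754   9.017  70.762  41.758] z [-0.001 -0.002 -1.   ] y [ 0.344  0.939 -0.002] [ 0.683 -0.184  0.96 ] 0.9963327657927002 0.0
```

View pics/j.png

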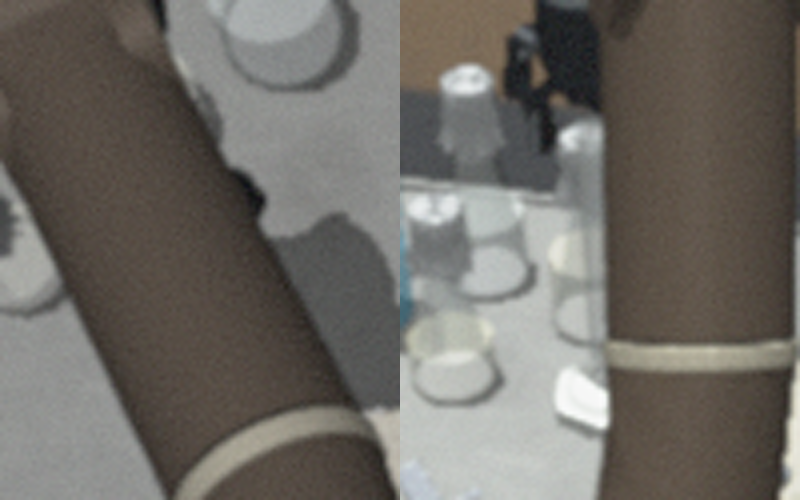

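Call:
arm_command(moves=[[0.06,[0,0,0],[0,0,0]],[0.05,[0,0,0],[0,0,0]],[0.046,[0,0,0],[0,0,0]],[0.043,[0,0,0],[0,0,0]],[0.04,[0,0,0],[0,0,0]],[0.038,[0,0,0],[0,0,0]],[0.036,[0,0,0],[0,0,0]],[0.034,[0,0,0],[0,0,0]],[0.032,[0,0,0],[0,0,0]],[0.028,[0,0,0],[0,0,0]],[0.028,[0,0,0],[0,0,0]],[0.028,[0,0,0],[0,0,0]]], grip_force=45)

```text
time_s: 13.48
tool_pos: [0.6731, 0.2158, 0.2465]
orientation: [-180.0, -0.0, 160.0]
contact_force: [0.6, -0.4, 0.8]
grip_width: 0.374
grasp_force: 44.7
```

```bash
python3 st.py;  python3 - <<'E'
from h import *
for n in("top","side"):
    p=arm.snapshot(n)
    for k in("drip_tray","balance"): 
        r=arm.recognise(p,k); m=arm.mark_of(p,k)
        if r: print(n,k,r[0])
        if m: print(n,k,m[0],onz(p,m[0]["uv"],0))
    if n=="top":
        for rc in((-1,-1),):
            for px in((350,203),(412,203),(268,237),(336,227),(344,238),(375,238),(437,228),(448,291),(386,300)): print(px,onz(p,px,.0))
E
```

```text
13.4833 [0.673 0.216 0.247] [-11.88   32.81  -15.803  77.728   9.018  70.715  41.734] z [-0.    -0.001 -1.   ] y [ 0.342  0.94  -0.001] [ 0.592 -0.45   0.778] 0.3743686114034558 44.718369173642714
top drip_tray {'uv': [409.8, 265.8], 'confidence': 0.85} [ 0.47960619 -0.26492312  0.        ]
(350, 203) [ 0.66243397 -0.09632796  0.        ]
(412, 203) [ 0.66200969 -0.27575725  0.        ]
(268, 237) [0.56364443 0.13962864 0.        ]
(336, 227) [ 0.59218441 -0.05539817  0.        ]
(344, 238) [ 0.56016205 -0.07813047  0.        ]
(375, 238) [ 0.55992289 -0.16702767  0.        ]
(437, 228) [ 0.58851697 -0.34587958  0.        ]
(448, 291) [ 0.40764675 -0.37142277  0.        ]
(386, 300) [ 0.38284652 -0.19529165  0.        ]
side drip_tray {'rect': [375.6, 248.3, 439.9, 297.0], 'confidence': 0.93}
side drip_tray {'uv': [409.7, 272.5], 'confidence': 0.79} [ 0.49274239 -0.26943606  0.        ]
side balance {'uv': [230.6, 254.8], 'confidence': 0.58} [0.46154857 0.29340364 0.        ]
```

Well gripped with no side load. Lift straight up.

Call:
arm_command(moves=[[0.028,[0,0,0.005],[0,0,0]],[0.028,[0,0,0.01],[0,0,0]],[0.028,[0,0,0.02],[0,0,0]],[0.028,[0,0,0.025],[0,0,0]],[0.028,[0,0,0.025],[0,0,0]],[0.028,[0,0,0.025],[0,0,0]],[0.028,[0,0,0.025],[0,0,0]],[0.028,[0,0,0.025],[0,0,0]],[0.028,[0,0,0.025],[0,0,0]],[0.028,[0,0,0.02],[0,0,0]],[0.028,[0,0,0.015],[0,0,0]],[0.028,[0,0,0],[0,0,0]],[0.028,[0,0,0],[0,0,0]]])

```text
time_s: 15.07
tool_pos: [0.6731, 0.2162, 0.4671]
orientation: [180.0, 0.0, 160.0]
contact_force: [0.2, -0.1, -2.3]
grip_width: 0.37
grasp_force: 44.9
```

```bash
python3 st.py
```

```text
15.0667 [0.673 0.216 0.467] [-13.758  29.394 -15.342  54.563   7.527  96.809  43.72 ] z [ 0.001  0.    -1.   ] y [0.342 0.94  0.001] [ 0.228 -0.122 -2.26 ] 0.37004478202646857 44.88754056885227
```

Call:
arm_command(moves=[[0.028,[-0.002,-0.01,0],[0,0,0]],[0.028,[-0.004,-0.0206,0],[0,0,0]],[0.028,[-0.004,-0.0206,0],[0,0,0]],[0.028,[-0.004,-0.0206,0],[0,0,0]],[0.028,[-0.004,-0.0206,0],[0,0,0]],[0.028,[-0.005,-0.0206,0],[0,0,0]],[0.028,[-0.005,-0.0206,0],[0,0,0]],[0.028,[-0.005,-0.0206,0],[0,0,0]],[0.028,[-0.005,-0.0206,0],[0,0,0]],[0.028,[-0.005,-0.0206,0],[0,0,0]],[0.028,[-0.005,-0.0206,0],[0,0,0]],[0.028,[0,0,0],[0,0,0]]])

```text
time_s: 16.07
tool_pos: [0.6237, -0.0069, 0.4653]
orientation: [-179.7, -0.1, 159.6]
contact_force: [-0.2, -0.6, -1.2]
grip_width: 0.373
grasp_force: 45.1
```

Call:
arm_command(moves=[[0.028,[-0.01,-0.02,0],[0,0,0]],[0.028,[-0.012,-0.023,0],[0,0,0]],[0.028,[-0.012,-0.023,0],[0,0,0]],[0.028,[-0.012,-0.023,0],[0,0,0]],[0.028,[-0.012,-0.023,0],[0,0,0]],[0.028,[-0.012,-0.023,0],[0,0,0]],[0.028,[-0.012,-0.023,0],[0,0,0]],[0.028,[-0.012,-0.023,0],[0,0,0]],[0.028,[-0.012,-0.023,0],[0,0,0]],[0.028,[-0.012,-0.023,0],[0,0,0]],[0.028,[-0.012,-0.023,0],[0,0,0]],[0.028,[-0.01,-0.019,0],[0,0,0]],[0.028,[0,0,0],[0,0,0]],[0.028,[0,0,0],[0,0,0]],[0.028,[0,0,0],[0,0,0]]])

```text
time_s: 17.32
tool_pos: [0.4849, -0.2685, 0.4656]
orientation: [180.0, -0.1, 160.0]
contact_force: [0.2, 0.9, -1.8]
grip_width: 0.377
grasp_force: 45.4
```

```bash
python3 st.py
python3 - <<'E'
from h import *
s=arm.snapshot("top"); c=lambda s,x,y:cv2.resize(s["pixels"][y:y+150,x:x+130,::-1],None,fx=3,fy=3,interpolation=cv2.INTER_CUBIC)
t=arm.snapshot("side")
cv2.imwrite("pics/k.png",np.hstack([c(s,350,180),c(t,350,160)]))
E
```

```text
17.3167 [ 0.485 -0.268  0.466] [27.747 11.032 -4.685 80.072  0.888 89.023 93.148] z [-0.001  0.001 -1.   ] y [0.342 0.94  0.   ] [ 0.187  0.865 -1.814] 0.37681527383339103 45.40705388018978
```

View pics/k.png

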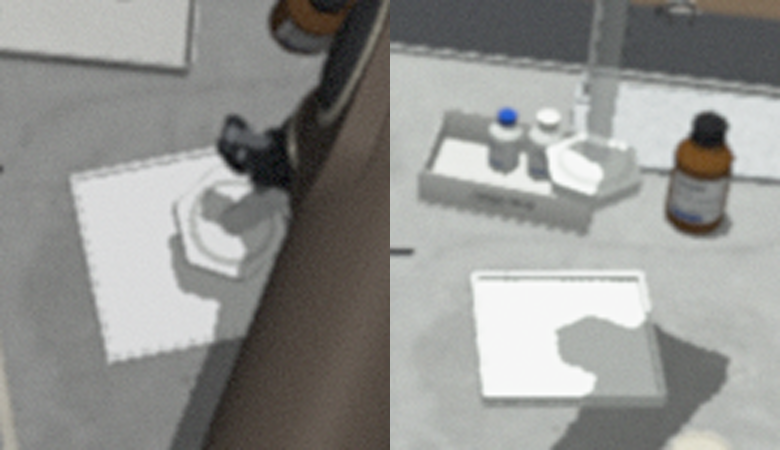

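Cylinder hangs upright over the tray (hex base at crop (232,222) in top view, high up, hence the offset). Lowering.

Call:
arm_command(moves=[[0.028,[0,0,-0.01],[0,0,0]],[0.028,[0,0,-0.02],[0,0,0]],[0.028,[0,0,-0.025],[0,0,0]],[0.028,[0,0,-0.025],[0,0,0]],[0.028,[0,0,-0.025],[0,0,0]],[0.028,[0,0,-0.025],[0,0,0]],[0.028,[0,0,-0.025],[0,0,0]],[0.028,[0,0,-0.02],[0,0,0]],[0.028,[0,0,-0.015],[0,0,0]],[0.028,[0,0,-0.01],[0,0,0]],[0.028,[0,0,0],[0,0,0]],[0.028,[0,0,0],[0,0,0]],[0.028,[0,0,-0.002],[0,0,0]],[0.028,[0,0,-0.002],[0,0,0]],[0.028,[0,0,-0.002],[0,0,0]],[0.028,[0,0,0],[0,0,0]],[0.028,[0,0,0],[0,0,0]]])

```text
time_s: 18.83
tool_pos: [0.4851, -0.2691, 0.2607]
orientation: [-180.0, 0.0, 160.0]
contact_force: [-1.1, -0.3, -2.1]
grip_width: 0.375
grasp_force: 45.4
```

```bash
python3 st.py
python3 - <<'E'
from h import *
s=arm.snapshot("top"); c=lambda s,x,y:cv2.resize(s["pixels"][y:y+150,x:x+130,::-1],None,fx=3,fy=3,interpolation=cv2.INTER_CUBIC)
t=arm.snapshot("side")
cv2.imwrite("pics/l.png",np.hstack([c(s,350,180),c(t,350,160)]))
E
```

```text
18.8333 [ 0.485 -0.269  0.261] [ 28.246  16.308  -5.28  100.212   1.694  63.548  92.426] z [-0.    -0.001 -1.   ] y [ 0.342  0.94  -0.001] [-1.073 -0.332 -2.136] 0.3751765834735005 45.37926186709228
```

View pics/l.png

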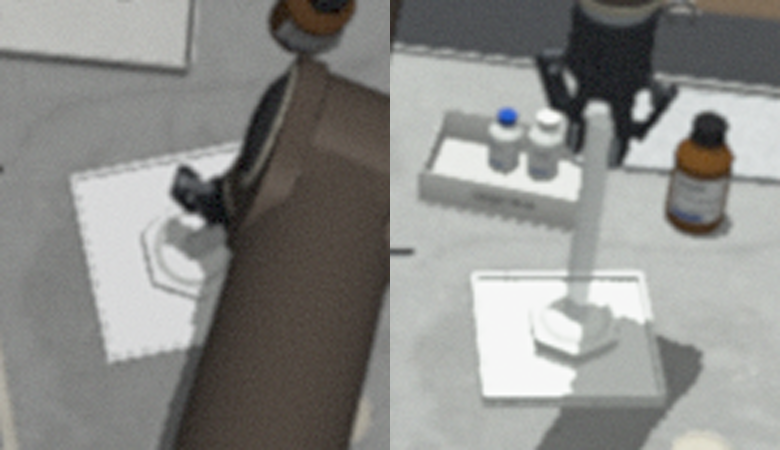

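Base well within the tray, still about 9 mm above the floor and upright. Creeping down.

Call:
arm_command(moves=[[0.028,[0,0,-0.002],[0,0,0]],[0.028,[0,0,-0.002],[0,0,0]],[0.028,[0,0,-0.0015],[0,0,0]],[0.028,[0,0,-0.001],[0,0,0]],[0.028,[0,0,-0.001],[0,0,0]],[0.028,[0,0,-0.001],[0,0,0]],[0.028,[0,0,0],[0,0,0]],[0.028,[0,0,0],[0,0,0]]])

```text
time_s: 19.6
tool_pos: [0.4851, -0.2691, 0.2519]
orientation: [-180.0, -0.0, 160.0]
contact_force: [0.4, -0.6, -2.2]
grip_width: 0.372
grasp_force: 45.4
```

```bash
python3 st.py
```

```text
19.6 [ 0.485 -0.269  0.252] [ 28.246  16.753  -5.29  100.844   1.759  62.495  92.372] z [-0.    -0.001 -1.   ] y [ 0.342  0.94  -0.001] [ 0.448 -0.556 -2.168] 0.3716395947721325 45.377069803726044
```

Call:
arm_command(moves=[[0.028,[0,0,-0.001],[0,0,0]],[0.028,[0,0,0],[0,0,0]],[0.028,[0,0,0],[0,0,0]]])

```text
time_s: 19.85
tool_pos: [0.4853, -0.2693, 0.2514]
orientation: [-180.0, 0.0, 160.0]
contact_force: [-0.4, 0.2, 2.0]
grip_width: 0.373
grasp_force: 45.6
```

Call:
arm_command(moves=[[0.028,[0,0,-0.001],[0,0,0]],[0.028,[0,0,0],[0,0,0]],[0.028,[0,0,0],[0,0,0]]])

```text
time_s: 20.1
tool_pos: [0.4857, -0.2694, 0.2514]
orientation: [-179.9, 0.1, 160.0]
contact_force: [-1.9, -0.4, 7.9]
grip_width: 0.371
grasp_force: 46.2
```

Contact with the floor. Raise 1 mm of command to unload, then open slowly and retreat upward.

Call:
arm_command(moves=[[0.028,[0,0,0.001],[0,0,0]],[0.028,[0,0,0],[0,0,0]],[0.033,[0,0,0],[0,0,0]],[0.035,[0,0,0],[0,0,0]],[0.037,[0,0,0],[0,0,0]],[0.039,[0,0,0],[0,0,0]],[0.042,[0,0,0],[0,0,0]],[0.05,[0,0,0],[0,0,0]],[0.06,[0,0,0],[0,0,0]],[0.075,[0,0,0],[0,0,0]],[0.085,[0,0,0],[0,0,0]],[0.085,[0,0,0],[0,0,0]],[0.085,[0,0,0],[0,0,0]]])

```text
time_s: 21.18
tool_pos: [0.4851, -0.2691, 0.251]
orientation: [-180.0, -0.0, 160.0]
contact_force: [0.7, 0.5, 0.7]
grip_width: 0.994
grasp_force: 0.0
```

Call:
arm_command(moves=[[0.085,[0,0,0.01],[0,0,0]],[0.085,[0,0,0.02],[0,0,0]],[0.085,[0,0,0.03],[0,0,0]],[0.085,[0,0,0.03],[0,0,0]],[0.085,[0,0,0.03],[0,0,0]],[0.085,[0,0,0.03],[0,0,0]],[0.085,[0,0,0.03],[0,0,0]],[0.085,[0,0.03,0],[0,0,0]],[0.085,[0,0.04,0],[0,0,0]],[0.085,[0,0.04,0],[0,0,0]],[0.085,[0,0.04,0],[0,0,0]],[0.085,[0,0.04,0],[0,0,0]],[0.085,[0,0,0],[0,0,0]],[0.085,[0,0,0],[0,0,0]],[0.085,[0,0,0],[0,0,0]],[0.085,[0,0,0],[0,0,0]]])

```text
time_s: 22.52
tool_pos: [0.485, -0.0806, 0.4312]
orientation: [-179.9, 0.0, 159.9]
contact_force: [-0.6, 0.9, -0.1]
grip_width: 0.995
grasp_force: 0.0
```

```bash
python3 st.py
python3 - <<'E'
from h import *
z={"mouth":.286,"measuring_cylinder":.005}
for n in("top","side"):
    p=arm.snapshot(n); save(p,n+"_end.png")
    for k in("mouth","measuring_cylinder","drip_tray","brown_bottle","petri_dish","beaker","flask"):
        r=arm.mark_of(p,k)
        if r: print(n,k,np.array(r[0]["uv"]),r[0]["confidence"],onz(p,r[0]["uv"],z.get(k,0)))
E
```

```text
22.5167 [ 0.485 -0.081  0.431] [ 15.697   4.987 -13.009  91.552   1.19   83.601  72.483] z [-0.    -0.001 -1.   ] y [ 0.344  0.939 -0.001] [-0.611  0.909 -0.105] 0.9954463857911487 0.0
top mouth [426.5 251.7] 0.72 [ 0.48455131 -0.26013821  0.286     ]
top measuring_cylinder [411.9 261. ] 0.84 [ 0.49279563 -0.27044874  0.005     ]
top drip_tray [406.6 263.7] 0.58 [ 0.48564122 -0.25594398  0.        ]
top brown_bottle [408.2 263.6] 0.64 [ 0.48591413 -0.26051389  0.        ]
top petri_dish [463.6 316.8] 0.59 [ 0.33506708 -0.41291756  0.        ]
top beaker [168.2 232.4] 0.67 [0.57774168 0.42562025 0.        ]
top flask [195.  194.4] 0.81 [0.68887551 0.35207114 0.        ]
side mouth [420.8 197.4] 0.81 [ 0.49993753 -0.27144684  0.286     ]
side measuring_cylinder [410.6 273.8] 0.89 [ 0.48246317 -0.27257218  0.005     ]
side drip_tray [410.9 273. ] 0.85 [ 0.49127879 -0.27323978  0.        ]
side brown_bottle [453.2 231.8] 0.91 [ 0.71240345 -0.39413803  0.        ]
side petri_dish [455.2 318.2] 0.61 [ 3.32782374e-01 -4.12624844e-01  2.22044605e-16]
side beaker [202.7 223.1] 0.84 [0.59255353 0.43148979 0.        ]
side flask [232.4 210.6] 0.87 [0.67600148 0.35382163 0.        ]
```

View pics/side_end.png

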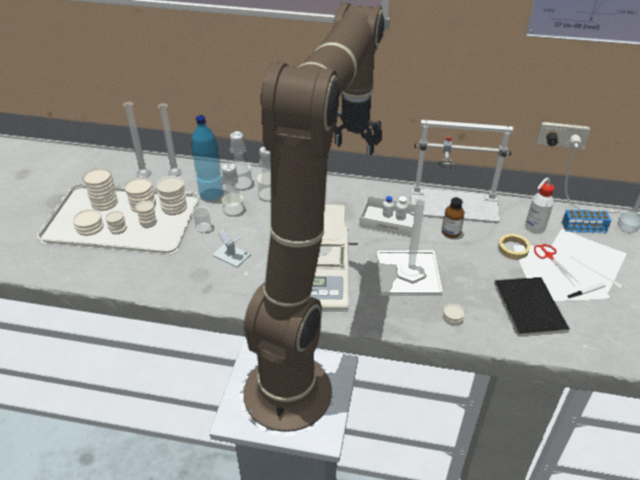

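The cylinder stands upright in the middle of the tray (base at (411,272), mouth at (420,197)). The bystanders are in place and the gripper is clear.

```bash
python3 -c "
from plant import arm
print(arm.finish_job())"
```

```text
the job is handed in; nothing more can be done
None
```

The measuring cylinder was tipped upright, left on the bench to come to rest, and then set down upright in the drip tray; the job was handed in at about 23 s with the gripper clear and the other items in place.

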